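Take the battery cover off a door-lock battery box

ROBOT

A 6-joint arm with a two-finger parallel gripper is mounted at the origin on the work surface. World frame = base frame: x ahead of the robot, y to its left, z up, the work surface at z = 0. Lengths are in m, angles in rad, forces in N, time in s.
With the tool pointing down it reaches from about 0.35 to 0.775 m from the base axis. Payload 7.3 kg.
Tool frame: the origin (TCP) lies on the centre line of the jaws, within the pads' length; the fingertips stand 11 mm ahead of it and the grasp point (between the pads) lies 8 mm behind it; z points along the fingers, y is the direction in which the jaws open and shut (so a half turn about z gives the same grasp; the last joint's range is limited). The gripper opens to 92 mm and grips with 3 to 60 N. Pads are 19 mm wide; open, the fingers measure 130 mm over their backs; the gripper's body (75 mm by 190 mm) begins 47 mm behind the grasp point.
Start: joints at [1.199, 0.342, 1.524, -0, 1.275, -0.146], TCP at [0.118, 0.512, 0.238] pointing down, gripper open.
Joint ranges: [-2.53, 2.53], [-0.77, 2.02], [0.04, 2.7], [-1, 4.14], [0.28, 2.66], [-3.11, 3.11]. Speed limits (rad/s): [2.57, 2.57, 3.14, 3.14, 3.14, 3.14].

INTERFACE

Orientations are given as a unit quaternion [w, x, y, z].
In Python, from station import env gives the robot as it stands.
- The arm moves only by the tool carry_out, never from a script. Its arguments are lists of equal length, an entry for each row: "hand": the finger opening in mm, from 0 to 91.8; "delta_pos": the shift along the tool's x, y, z in mm, a list of three; "yaw": the turn about the tool's z in rad. A call has 1 to 10 rows; each row is the pose to reach, as a shift and turn from the pose commanded when the call began, along the tool's axes at that moment; what a row does not reach only later rows make up. A row lasts 1/12 s, in which the tool goes at most 41.7 mm and 7.16 degrees, less where a joint would pass 70% of its speed; a pose out of reach is approached as far as the arm can. A call with a gripper value outside its range is refused whole. The fingers move at their own pace and stop on an object; "force" is the grip in N (left out, the last holds). Time passes only in rows, so rows that repeat a pose let the fingers close. It gives the time, the measured TCP pose, the force and the opening at its end, in the units of the state.
- env.state(): the state, without advancing time (a new reading comes with each control period).
- env.camera(name): name is "scene" or "top" or "wrist"; returns a dict with "img" (480x640x3 uint8, red, green, blue), "range_z" (480x640 float32, m along the optical axis (not along the pixel's ray), 0 where there is no reading), "vertical_fov" (degrees; the focal length in pixels is half the picture's height over the tangent of half this angle, whatever the lens; pixels are square), "cx", "cy" (the principal point, pixels), "k1" (the pictures are not rectified: a ray, as slopes to the right and down, at radius r is drawn at 1 + k1 r^2 times it, then the intrinsics apply), "xyz" and "attitude" of the camera in the world. Camera axes: x right, y up, looking along -z (the intrinsics and any distortion apply to the point x, -y, -z); pixel columns grow to the right and rows downward; lengths in m; the calibration is good to about 2 mm. A picture is of the moment at which its call begins.
- env.job_done(): hands the job in, once; it reports no verdict.
The state is a dict: "time_s": time; "joints": joint angles; "qvel": joint speeds; "joint_torque": joint torques, N m; "position": TCP position; "tcp_rot": TCP orientation; "contact_force": force on the tool from outside, world axes, zero at the start; "ft_torque": the same for the moment, N m; "grip_width": finger opening in m.
Only numpy, scipy, OpenCV 4.12 (cv2) and the standard library are available. Lean on these libraries where they do the work, as an engineer would, in place of code of your own. Each camera call takes 0.05 s, during which the arm holds its last target.

TASK

Open the white battery box: press the black stud on its orange snap tab inward, feeling for it and pressing only as hard as the springy tab needs (it is thin and breaks easily), until the grey cover springs up. Then take the cover off by its black rib without forcing it (its rear edge sits under a lip), and lay it gently, rib up and flat, on the floor of the red tray. Leave everything else on the counter where it is.

Things in the scene. Friction and masses are not known exactly. Their poses are not given: they have to be found in the camera images.
- box: White plastic battery box of an electronic door lock, fixed, 150 (x) x 100 (y) x 62 (z) mm. Origin: centre of its underside, z up; its front, the end with the orange tab, is its -x end. The shut cover lies on ledges 50 mm up. Rims 57 mm high hold it at the sides and front with 1 to 2 mm of play: while it is down it cannot slide out.
- box_tab (a point): Foot of the orange springy tab (14 wide, 4 thick, top 96 mm above the box's underside), fixed in the box, 57.5 mm in front of its origin, 20 mm up. The tab stands up through a slot in the cover's front; two ears on it hold the cover's front down. Pressed inward (+x of the box) it flexes about this foot and lets the cover go; two spring pins then lift the cover's front 11 mm and it stays up.
- box_stud (a point): Mean place of the tip of the black stud on the tab's outer (-x) face: 70.5 mm in front of the box's origin, 83 mm up; fixed to the box. The stud is round, 12 mm across. Its real tip is up to 8 mm further out or in, differing from box to box: feel for it. From touch, the cover is freed after 6 to 8 mm at 3 to 5 N; hard stop at 8.5 mm, about 4.5 N, then force climbs steeply; it breaks at 9 N.
- box_lip (a point): Middle of the inner edge of the lip on the box's rear wall, on its underside: 59.5 mm behind the box's origin, 57 mm up. The lip (5 mm thick) reaches over the last 9 mm of the cover's rear edge. The sprung-up cover comes out from under it when drawn 10 to 12 mm towards the tab end (-x), and can then be raised freely.
- cover: Grey cover: flat plate 134.5 (x) x 88 (y) x 5 mm, 60 to 115 g, black rib on top. Origin on its underside; axes as the box's when shut (origin then 50 mm above the box's). Plate from x = -66 to 68.5 mm. Slot for the tab from the front edge to x = -26 mm, 22 mm wide for the first 10 mm, then 42.
- cover_front (a point): Middle of the cover's front end, 60 mm in front of its origin, level with its underside.
- cover_rib (a point): Centre of the black grip rib on the cover: rib 60 mm long (x), 14 mm wide (y), 28 mm high above the plate. This point is 8 mm behind the cover's origin (+x) and 25 mm above its underside; the rib's top is 8 mm higher. Grip it across y.
- tray: Shallow red parts tray, fixed, 210 (x) x 160 (y) x 25 mm high, walls and floor 5 mm thick (inside 200 x 150 mm). Origin: centre of its underside.
- tray_in (a point): Centre of the tray's inner floor, 5 mm above the counter.
- screwdriver: Screwdriver lying on the counter; leave alone.
- spray_can: Spray can, 64 mm across, 190 mm tall; leave alone. Origin at its foot.
- padlock: Brass padlock standing on its body, 45 x 22 x 66 mm; leave alone.
- tape: Roll of yellow tape lying flat, 90 mm across, 22 mm high; leave alone.
- screw_jar: Small screw jar, 60 mm across, 75 mm tall; leave alone.
- cells: Card with three fresh green cells, 60 x 50 x 18 mm; leave alone.

How it is judged:
By the outcome, as a careful person would: the job done as asked, in the order asked, and still so for the second after the job is handed in, with the robot touching nothing.
It also fails if it takes over 64 s, if anything falls off the work surface, if the arm or the gripper's body presses on something with over 40 N, if the wrist force passes 120 N, or if a joint passes its speed limit or range.

## Working session

There is one attempt and no reset: what is moved stays moved. The work goes in short steps, Python scripts to look and compute and a tool call to move; the robot and the scene stay as the last step left them, time stands still between calls to the robot, and variables do not carry over. Pictures are saved under pics/ and viewed, and the job is handed in when it is done.

Besides the shell and the picture viewer there is one more tool, called after ">>>" as name(argument=value, ...) on one line, values as JSON. carry_out: Moves the arm, as the interface text tells. Its arguments: {"type":"object","properties":{"hand":{"type":"array","items":{"type":"number"}},"delta_pos":{"type":"array","items":{"type":"array","items":{"type":"number"}}},"yaw":{"type":"array","items":{"type":"number"}},"force":{"type":"number"}},"required":["hand","delta_pos","yaw"]}

```bash
mkdir -p pics; ls; cat > h.py <<'E'
import numpy as np, cv2
from station import env
from scipy.spatial.transform import Rotation as R
def rot(q): return R.from_quat([q[1],q[2],q[3],q[0]]).as_matrix()
def shot(n,fn):
    c=env.camera(n); cv2.imwrite('pics/%s.png'%fn,c['img'][:,:,::-1]); np.savez('/tmp/%s.npz'%fn,**c); return c
def cloud(c):
    f=240/np.tan(np.radians(float(c['vertical_fov']))/2)
    v,u=np.mgrid[0:480,0:640].astype(float)
    K=np.array([[f,0,float(c['cx'])],[0,f,float(c['cy'])],[0,0,1]])
    p=cv2.undistortPoints(np.stack([u.ravel(),v.ravel()],1)[:,None],K,np.array([float(c['k1']),0,0,0,0]))[:,0]
    z=c['range_z'].ravel(); P=np.stack([p[:,0]*z,-p[:,1]*z,-z],1)
    W=P@rot(c['attitude']).T+c['xyz']; W[z<=0]=np.nan
    return W.reshape(480,640,3)
E
python3 - <<'E'
from h import *
print(env.state())
for n in ['scene','top','wrist']:
    c=shot(n,n+'0'); print(n,{k:c[k] for k in c if k not in('img','range_z')})
E
```

```text
pics
{'time_s': 0.0, 'joints': array([ 1.19902551e+00,  3.42732896e-01,  1.52501167e+00, -1.45249008e-05,
        1.27539384e+00, -1.46002075e-01]), 'qvel': array([-0.00036303,  0.00221469, -0.00159302, -0.00181416,  0.00153992,
        0.00049464]), 'joint_torque': array([ 1.45920269e-03, -4.31238449e+01, -2.44223267e+01,  7.19418470e-02,
        5.59475936e-02, -1.66351938e-04]), 'position': array([0.11736558, 0.51131575, 0.23704154]), 'tcp_rot': array([-1.91144026e-04,  1.12642639e-01,  9.93635264e-01, -7.48895793e-04]), 'contact_force': array([-0.76793492, -0.93561312, -0.29843814]), 'ft_torque': array([-0.00365987,  0.05943764, -0.03732253]), 'grip_width': 0.09168525994570478}
scene {'vertical_fov': 50.568135210843664, 'cx': 312.62552644639516, 'cy': 237.94183779118902, 'k1': 0.034605732187073, 'xyz': array([1.21596241, 0.56738091, 0.67151448]), 'attitude': array([0.35393596, 0.19541092, 0.42864363, 0.80796568])}
top {'vertical_fov': 45.172177722689426, 'cx': 323.57319895220434, 'cy': 245.7243550983774, 'k1': -0.1628568330585928, 'xyz': array([ 0.4443949 , -0.01246785,  1.38254229]), 'attitude': array([ 0.71666921,  0.03263027, -0.03911275, -0.69555064])}
wrist {'vertical_fov': 71.72363082440285, 'cx': 319.5649210514271, 'cy': 235.62977198115675, 'k1': -0.01929557453183678, 'xyz': array([0.04508656, 0.52850647, 0.38385221]), 'attitude': array([ 0.7747846 , -0.10969674, -0.08671828,  0.61656743])}
```

View pics/scene0.png

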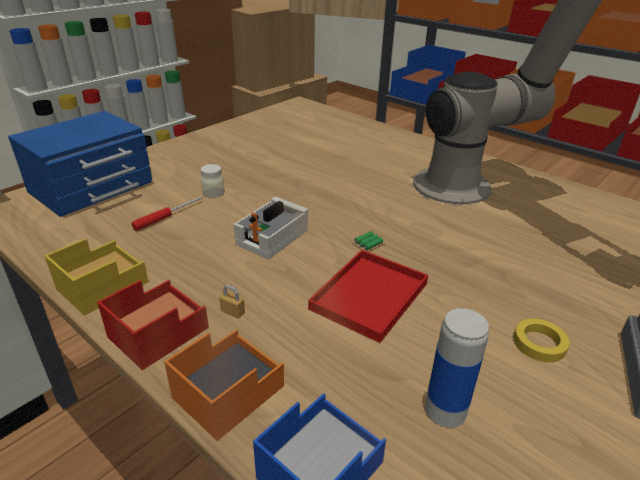

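View pics/top0.png

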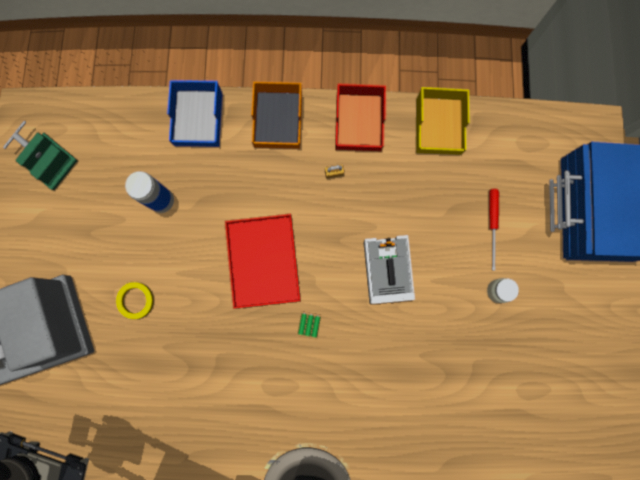

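View pics/wrist0.png

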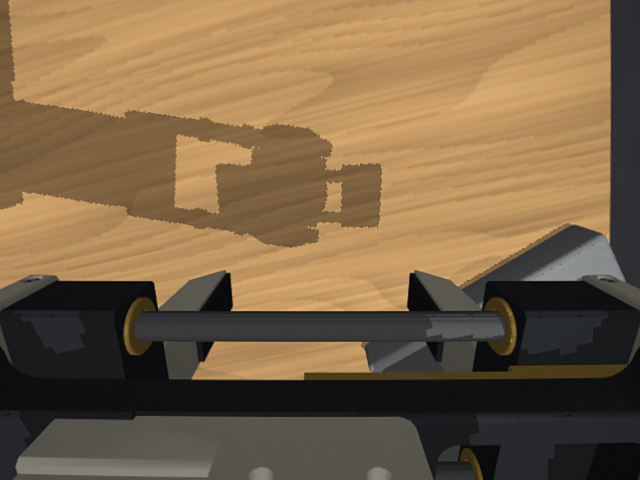

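The top view shows the tray at about (263,260) and the box at (389,269). The box's tab end is at the top of the picture, at about (388,243), so it faces away from the robot. Next I'll measure the poses.

```bash
cat > m.py <<'E'
from h import *
c=dict(np.load('/tmp/top0.npz')); W=cloud(c); 
def rect(m,nm):
    m=m.astype(np.uint8); n,l,s,cc=cv2.connectedComponentsWithStats(m)
    i=1+np.argmax(s[1:,4]); P=W[l==i]; P=P[~np.isnan(P[:,0])]
    r=cv2.minAreaRect((P[:,:2]*1000).astype(np.float32)); print(nm,r,len(P),'z',np.percentile(P[:,2],[2,50,98])); return P
hsv=cv2.cvtColor(c['img'],cv2.COLOR_RGB2HSV)
reg=np.zeros((480,640),bool)
print('table z',np.nanmedian(W[330:400,380:480,2]))
r=reg.copy(); r[200:320,215:310]=1
rect(r&((hsv[...,0]<8)|(hsv[...,0]>172))&(hsv[...,1]>150),'tray')
r=reg.copy(); r[225:315,350:425]=1
P=rect(r&(W[...,2]>0.03),'box')
S=P[P[:,2]>0.064]; print('high pts',len(S)); 
# coloured things
o=r&(hsv[...,0]<20)&(hsv[...,1]>150)&(W[...,2]>.06); print('orange',W[o].round(4)[:20])
b=r&(hsv[...,2]<60)&(W[...,2]>.06)
ys,xs=np.where(b)
for y,x in zip(ys,xs): print(x,y,W[y,x].round(4))
im=cv2.resize(c['img'][220:320,350:430],None,fx=7,fy=6,interpolation=0); im=cv2.resize(c['img'][220:320,350:430],(480,600),interpolation=2); cv2.imwrite('pics/topbox.png',im[:,:,::-1])
s=dict(np.load('/tmp/scene0.npz')); cv2.imwrite('pics/scbox.png',cv2.resize(s['img'][190:260,225:320],(800,590),interpolation=2)[:,:,::-1])
E
python3 m.py
```

```text
table z 0.00027857347468585036
tray ((543.4385986328125, 123.71708679199219), (209.45924377441406, 162.879150390625), 8.282577514648438) 5875 z [-0.00051351  0.00566352  0.02741093]
box ((530.9305419921875, -176.29641723632812), (150.8755340576172, 102.29228973388672), 7.090516090393066) 2660 z [0.03979517 0.05658871 0.08640678]
high pts 315
orange [[ 0.591  -0.1651  0.0926]
 [ 0.5909 -0.1672  0.0941]
 [ 0.5911 -0.1696  0.0927]
 [ 0.5909 -0.1716  0.0953]
 [ 0.5884 -0.1647  0.0961]
 [ 0.5888 -0.1674  0.0928]
 [ 0.5888 -0.1696  0.0933]
 [ 0.5883 -0.1712  0.0988]
 [ 0.5887 -0.1739  0.0951]
 [ 0.5921 -0.1799  0.0656]
 [ 0.5867 -0.1632  0.09  ]
 [ 0.5868 -0.1655  0.09  ]
 [ 0.5872 -0.1682  0.0867]
 [ 0.5872 -0.1703  0.0876]
 [ 0.5869 -0.1723  0.0904]
 [ 0.5902 -0.1804  0.0622]
 [ 0.5902 -0.1826  0.063 ]
 [ 0.5872 -0.1551  0.0606]
 [ 0.5871 -0.1572  0.0629]
 [ 0.5869 -0.1592  0.0656]]
387 239 [ 0.5962 -0.1657  0.0871]
388 239 [ 0.5963 -0.168   0.0868]
389 239 [ 0.5965 -0.1704  0.0856]
387 240 [ 0.5941 -0.1659  0.0858]
387 245 [ 0.5821 -0.1655  0.0907]
388 245 [ 0.5826 -0.1682  0.0869]
389 
[... 4667 characters left out ...]
015 -0.1771  0.0826]
392 281 [ 0.5015 -0.1792  0.0839]
393 281 [ 0.5016 -0.1815  0.084 ]
394 281 [ 0.5017 -0.1839  0.0826]
389 282 [ 0.4991 -0.1724  0.0842]
390 282 [ 0.4992 -0.1749  0.083 ]
391 282 [ 0.4993 -0.1774  0.0805]
392 282 [ 0.4993 -0.1794  0.0827]
393 282 [ 0.4994 -0.1819  0.0809]
394 282 [ 0.4993 -0.1836  0.0857]
389 283 [ 0.497  -0.173   0.0801]
390 283 [ 0.497  -0.1751  0.0815]
391 283 [ 0.4969 -0.177   0.0845]
392 283 [ 0.497  -0.1793  0.0843]
393 283 [ 0.4972 -0.182   0.0807]
394 283 [ 0.4972 -0.1841  0.0822]
389 284 [ 0.495  -0.1741  0.0711]
390 284 [ 0.4946 -0.1747  0.0846]
391 284 [ 0.4949 -0.1777  0.0788]
392 284 [ 0.4947 -0.1793  0.0841]
393 284 [ 0.4949 -0.1819  0.0818]
```

```bash
cat > m2.py <<'E'
from h import *
c=dict(np.load('/tmp/scene0.npz')); W=cloud(c)
hsv=cv2.cvtColor(c['img'],cv2.COLOR_RGB2HSV)
r=np.zeros((480,640),bool); r[195:260,228:312]=1
print('table',np.nanmedian(W[255:275,250:300,2]))
o=r&(hsv[...,0]<16)&(hsv[...,1]>170)
ys,xs=np.where(o&(W[...,2]>.05))
for y,x in zip(ys,xs): print('o',x,y,W[y,x].round(4))
b=r&(hsv[...,2]<50)&(W[...,2]>.055)
ys,xs=np.where(b)
for y,x in zip(ys,xs): 
  if x<268: print('b',x,y,W[y,x].round(4))
E
python3 m2.py
```

```text
table -0.00027827918118161765
o 273 210 [ 0.5292 -0.1707  0.0751]
o 252 213 [ 0.5925 -0.1705  0.0948]
o 270 213 [ 0.543  -0.1662  0.075 ]
o 252 214 [ 0.5893 -0.1744  0.0892]
o 253 214 [ 0.5911 -0.169   0.0922]
o 254 214 [ 0.5902 -0.1666  0.0928]
o 255 214 [ 0.592  -0.1612  0.0959]
o 252 215 [ 0.5934 -0.1698  0.0903]
o 253 215 [ 0.5928 -0.1671  0.0912]
o 254 215 [ 0.5898 -0.1673  0.0898]
o 255 215 [ 0.5896 -0.1642  0.091 ]
o 256 215 [ 0.5883 -0.1624  0.0912]
o 252 216 [ 0.5947 -0.1685  0.0889]
o 253 216 [ 0.5913 -0.1691  0.0872]
o 254 216 [ 0.5917 -0.1653  0.0889]
o 255 216 [ 0.5885 -0.1656  0.0874]
o 256 216 [ 0.5881 -0.1628  0.0883]
o 255 217 [ 0.5914 -0.1625  0.0874]
o 256 217 [ 0.5912 -0.1594  0.0886]
o 255 218 [ 0.5926 -0.1613  0.0859]
o 256 218 [ 0.5881 -0.1632  0.083 ]
o 255 219 [ 0.5919 -0.1623  0.0825]
o 256 219 [ 0.5895 -0.1618  0.0817]
o 255 220 [ 0.5902 -0.1645  0.0783]
o 256 220 [ 0.5893 -0.1622  0.0788]
o 253 221 [ 0.5997 -0.1603  0.0817]
o 254 221 [ 0.5918 -0.1662  0.0756]
o 255 221 [ 0.5924 -0.1621  0.0777]
o 256 221 [ 0.5893 -0.1624  0.0761]
o 253 222 [ 0.5927 -0.1687
[... 4457 characters left out ...]
-0.1752  0.0601]
b 265 219 [ 0.5539 -0.1719  0.0615]
b 266 219 [ 0.5541 -0.1683  0.0631]
b 267 219 [ 0.5541 -0.1649  0.0645]
b 250 220 [ 0.6012 -0.1684  0.0815]
b 251 220 [ 0.6014 -0.1648  0.0832]
b 252 220 [ 0.6005 -0.1625  0.0837]
b 253 220 [ 0.5999 -0.1598  0.0846]
b 254 220 [ 0.5942 -0.1632  0.0806]
b 255 220 [ 0.5902 -0.1645  0.0783]
b 264 220 [ 0.5528 -0.1768  0.0562]
b 265 220 [ 0.5526 -0.1736  0.0575]
b 266 220 [ 0.5535 -0.1691  0.0598]
b 267 220 [ 0.5532 -0.1662  0.0609]
b 250 221 [ 0.6012 -0.1686  0.0788]
b 251 221 [ 0.6002 -0.1664  0.0794]
b 252 221 [ 0.5995 -0.1639  0.0801]
b 253 221 [ 0.5997 -0.1603  0.0817]
b 266 221 [ 0.5548 -0.1679  0.0582]
b 267 221 [ 0.5533 -0.1661  0.0583]
```

```bash
cat > go.py <<'E'
import sys
from h import *
C=np.array([.5309,-.1763]); TH=np.radians(6.9); F=np.array([np.cos(TH),np.sin(TH)])
def to(xyz,yang,cmd=None,cq=None):
    s=env.state(); M=rot(s['tcp_rot']); p=s['position'] if cmd is None else np.array(cmd)
    d=M.T@(np.array(xyz)-p)*1000
    cur=np.arctan2(M[1,1],M[0,1]); dy=(yang-cur+np.pi)%(2*np.pi)-np.pi
    print('t',s['time_s'],'pos',s['position'].round(4),'delta mm',d.round(1),'yaw',round(-dy,4), 'F',s['contact_force'].round(2),'w',s['grip_width'])
def box(a,b,z): return np.r_[C-F*a+np.array([F[1],-F[0]])*b*1.0,z]  # box x=a, y=b (m)
E
python3 - <<'E'
from go import *
print(box(-.105,0,.2)); to(box(-.105,0,.2),TH+np.pi/2,cmd=[.118,.512,.238])
E
```

```text
[ 0.63513952 -0.16368563  0.2       ]
t 0.15 pos [0.1174 0.5114 0.2372] delta mm [-655.3 -542.7   38.5] yaw -0.3462 F [-0.15  1.14 -0.94] w 0.09161595598806771
```

>>> carry_out(hand=[0, 0, 0, 0, 0, 0, 0, 0, 0, 0], delta_pos=[[-655, -543, 0], [-655, -543, 0], [-655, -543, 0], [-655, -543, 0], [-655, -543, 0], [-655, -543, 0], [-655, -543, 0], [-655, -543, 0], [-655, -543, 0], [-655, -543, 0]], yaw=[-0.346, -0.346, -0.346, -0.346, -0.346, -0.346, -0.346, -0.346, -0.346, -0.346], force=10)

```text
time_s: 0.98
position: [0.3652, 0.1873, 0.2379]
tcp_rot: [0.0, -0.06, 0.998, 0.0]
contact_force: [0.9, 0.4, 0.0]
grip_width: 0.0296
```

```bash
python3 - <<'E'
from go import *
to(box(-.105,0,.2),TH+np.pi/2)
E
```

```text
t 0.9833 pos [0.3652 0.1873 0.2379] delta mm [-225.8 -380.8   37.8] yaw -0.0001 F [0.94 0.39 0.  ] w 0.029615279488332515
```

>>> carry_out(hand=[0, 0, 0, 0, 0, 0, 0, 0, 0, 0], delta_pos=[[-220, -371, 0], [-220, -371, 0], [-220, -371, 0], [-220, -371, 0], [-220, -371, 0], [-220, -371, 0], [-220, -371, 0], [-220, -371, 0], [-220, -371, 0], [-220, -371, 0]], yaw=[0, 0, 0, 0, 0, 0, 0, 0, 0, 0])

```text
time_s: 1.82
position: [0.6193, -0.1431, 0.2373]
tcp_rot: [-0.0, -0.06, 0.998, 0.0]
contact_force: [0.0, 1.4, -0.1]
grip_width: 0.0003
```

>>> carry_out(hand=[0, 0, 0], delta_pos=[[0, 0, 0], [0, 0, 0], [0, 0, 0]], yaw=[0, 0, 0])

```text
time_s: 2.07
position: [0.6181, -0.141, 0.2369]
tcp_rot: [-0.001, -0.06, 0.998, 0.001]
contact_force: [0.1, -0.4, 0.0]
grip_width: 0.0008
```

```bash
python3 - <<'E'
from go import *
to(box(-.105,0,.086),TH+np.pi/2); shot('wrist','wrist1'); shot('scene','scene1')
E
```

```text
t 2.0667 pos [ 0.6181 -0.141   0.2369] delta mm [-14.5 -24.7 150.9] yaw -0.0007 F [ 0.09 -0.39  0.02] w 0.0007771455083582589
```

View pics/wrist1.png

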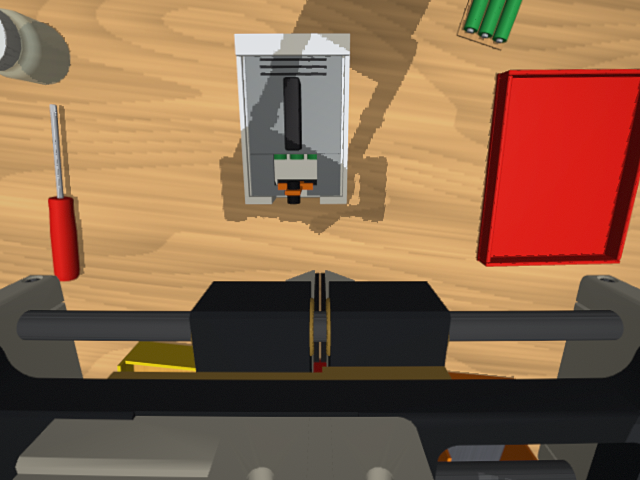

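```bash
python3 - <<'E'
from go import *
c=dict(np.load('/tmp/wrist1.npz')); W=cloud(c)
hsv=cv2.cvtColor(c['img'],cv2.COLOR_RGB2HSV)
o=(hsv[...,0]<16)&(hsv[...,1]>150)&(W[...,2]>.05)&(W[...,2]<.11)
P=W[o]; print(len(P))
def bx(P): d=P[:,:2]-C; return np.c_[-d@F, d@np.array([F[1],-F[0]]),P[:,2]]
B=bx(P); B=B[B[:,2]>.07]; print('orange',np.percentile(B,[2,50,98],axis=0).round(4))
k=(hsv[...,2]<60)&(W[...,2]>.06)&(W[...,2]<.1); B=bx(W[k]); 
s=B[(B[:,0]<-.055)&(B[:,0]>-.09)&(abs(B[:,1])<.02)]; print('stud',len(s),np.percentile(s,[2,50,98],axis=0).round(4) if len(s) else 0)
s=B[(B[:,0]>-.03)&(B[:,0]<.05)&(abs(B[:,1])<.02)&(B[:,2]>.07)]; print('rib',len(s),np.percentile(s,[2,50,98],axis=0).round(4))
w=(W[...,2]>.05)&(W[...,2]<.066); P=W[w]; P=P[abs(bx(P)[:,1])<.07]; P=P[abs(bx(P)[:,0])<.1]
print(cv2.minAreaRect((P[:,:2]*1000).astype(np.float32)))
E
```

```text
588
orange [[-0.393  -0.2878  0.0708]
 [-0.0643 -0.0079  0.0843]
 [-0.0548  0.005   0.0966]]
stud 144 [[-0.0711 -0.0064  0.0842]
 [-0.0658 -0.0018  0.0878]
 [-0.0556  0.0036  0.0898]]
rib 1182 [[-0.023  -0.0078  0.0758]
 [ 0.0067 -0.0015  0.0829]
 [ 0.0336  0.0052  0.0845]]
((532.83447265625, -175.32455444335938), (149.65524291992188, 101.6224136352539), 6.766530990600586)
```

```bash
sed -i 's/C=np.array(\[.5309,-.1763\]); TH=np.radians(6.9)/C=np.array([.532,-.1756]); TH=np.radians(6.85)/' go.py; python3 - <<'E'
from go import *
to(box(-.103,0,.086),TH+np.pi/2)
E
```

```text
t 2.1667 pos [ 0.618  -0.1401  0.238 ] delta mm [-13.4 -25.1 151.9] yaw 0.0017 F [ 0.13 -0.09 -0.15] w 0.00045884775084275247
```

>>> carry_out(hand=[0, 0, 0, 0, 0, 0, 0, 0, 0], delta_pos=[[-13, -25, 0], [-13, -25, 35], [-13, -25, 70], [-13, -25, 105], [-13, -25, 130], [-13, -25, 148], [-13, -25, 152], [-13, -25, 152], [-13, -25, 152]], yaw=[0, 0, 0, 0, 0, 0, 0, 0, 0])

```text
time_s: 2.92
position: [0.6351, -0.164, 0.0875]
tcp_rot: [0.001, -0.061, 0.998, -0.0]
contact_force: [0.1, 0.6, -0.2]
grip_width: 0.0002
```

```bash
python3 - <<'E'
from go import *
to(box(-.103,0,.086),TH+np.pi/2);s=env.state();print(s['qvel'].round(3))
shot('wrist','wrist2'); shot('scene','scene2')
E
```

```text
t 2.9167 pos [ 0.6351 -0.164   0.0875] delta mm [0.8 0.8 1.5] yaw 0.0016 F [ 0.1   0.58 -0.23] w 0.00023953183378809477
[-0.005 -0.014 -0.019  0.001  0.001 -0.   ]
```

View pics/wrist2.png

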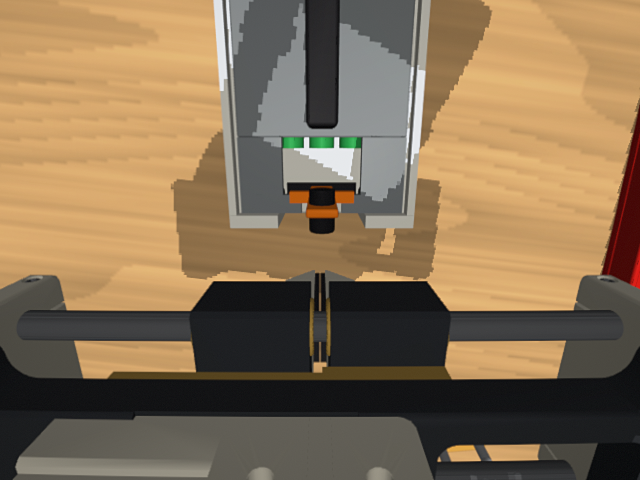

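>>> carry_out(hand=[0, 0, 0, 0, 0], delta_pos=[[6, 0, 1], [11, 0, 1], [14, 0, 1], [14, 0, 1], [14, 0, 1]], yaw=[0, 0, 0, 0, 0])

```text
time_s: 3.43
position: [0.6204, -0.1663, 0.0851]
tcp_rot: [0.0, -0.06, 0.998, -0.0]
contact_force: [0.7, 0.6, 1.2]
grip_width: 0.0002
```

>>> carry_out(hand=[0, 0, 0, 0], delta_pos=[[1, 0, 0], [2, 0, 0], [2, 0, 0], [2, 0, 0]], yaw=[0, 0, 0, 0])

```text
time_s: 3.77
position: [0.6186, -0.1664, 0.0847]
tcp_rot: [-0.0, -0.06, 0.998, 0.0]
contact_force: [-0.1, -0.0, 0.8]
grip_width: 0.0001
```

>>> carry_out(hand=[0, 0, 0, 0], delta_pos=[[1, 0, 0], [2, 0, 0], [2, 0, 0], [2, 0, 0]], yaw=[0, 0, 0, 0])

```text
time_s: 4.1
position: [0.6165, -0.1666, 0.0847]
tcp_rot: [-0.0, -0.06, 0.998, 0.0]
contact_force: [-0.8, 0.3, 0.4]
grip_width: 0.0002
```

>>> carry_out(hand=[0, 0, 0, 0], delta_pos=[[1, 0, 0], [2, 0, 0], [2, 0, 0], [2, 0, 0]], yaw=[0, 0, 0, 0])

```text
time_s: 4.43
position: [0.6145, -0.1669, 0.0848]
tcp_rot: [0.0, -0.06, 0.998, 0.0]
contact_force: [0.0, -0.4, -0.0]
grip_width: 0.0006
```

>>> carry_out(hand=[0, 0, 0, 0], delta_pos=[[1, 0, 0], [2, 0, 0], [2, 0, 0], [2, 0, 0]], yaw=[0, 0, 0, 0])

```text
time_s: 4.77
position: [0.6126, -0.1671, 0.0848]
tcp_rot: [0.0, -0.06, 0.998, 0.0]
contact_force: [1.0, -0.3, -0.5]
grip_width: 0.0005
```

```bash
python3 - <<'E'
from go import *
to(box(-.103,0,.086),TH+np.pi/2)
c=shot('wrist','wrist3'); to(box(-.103,0,.086),TH+np.pi/2)
cv2.imwrite('pics/w3.png',cv2.resize(c['img'][170:330,200:440],(800,533))[:,:,::-1])
E
```

```text
t 4.7667 pos [ 0.6126 -0.1671  0.0848] delta mm [-21.9   1.2  -1.2] yaw 0.0006 F [ 0.97 -0.25 -0.54] w 0.0005071682387575804
t 4.8167 pos [ 0.6126 -0.1671  0.0848] delta mm [-21.9   1.2  -1.2] yaw 0.0006 F [1.09 0.52 0.44] w 0.0003511422200511993
```

View pics/w3.png

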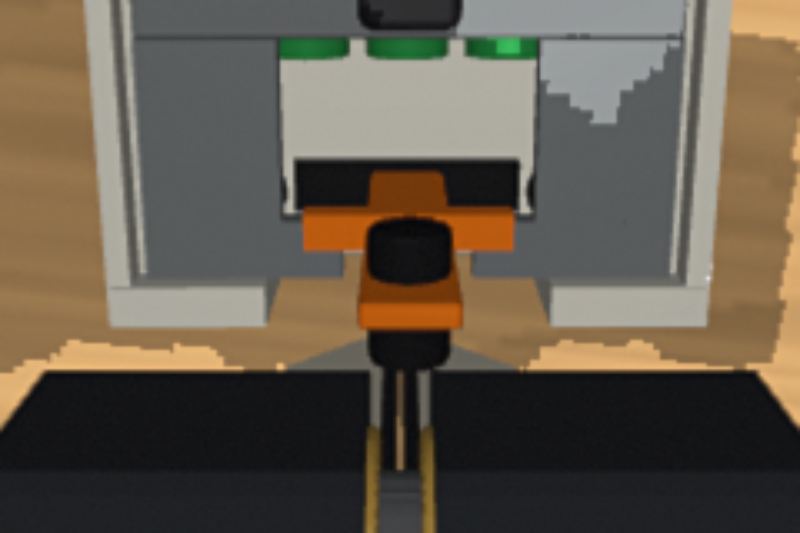

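The close-up shows the stud at (408,345), on the seam between the closed fingers and just about touching. I'll press on in small steps.

>>> carry_out(hand=[0, 0, 0, 0], delta_pos=[[1, 0, 0], [2, 0, 0], [2, 0, 0], [2, 0, 0]], yaw=[0, 0, 0, 0])

```text
time_s: 5.15
position: [0.611, -0.1673, 0.085]
tcp_rot: [0.001, -0.06, 0.998, -0.0]
contact_force: [3.2, 1.7, 0.8]
grip_width: 0.0005
```

```bash
cat > fr.py <<'E'
from go import *
f=[]
for i in range(4):
    f.append(env.state()['contact_force']); c=env.camera('scene')
f=np.array(f); s=env.state(); print('t',s['time_s'],s['position'].round(4),'mean F',f.mean(0).round(2), 'sep',(f[:,:2]@F).round(2),'box x of TCP',(-(s['position'][:2]-C)@F*1000).round(2))
W=cloud(c); r=W[195:260,228:312].reshape(-1,3); d=r[:,:2]-C; bx=-d@F; by=d@np.array([F[1],-F[0]])
m=(bx<-.035)&(bx>-.058)&(abs(by)>.026)&(abs(by)<.04); print('cover front z',m.sum(),np.nanmedian(r[m,2]).round(4))
cv2.imwrite('pics/sc_now.png',cv2.resize(c['img'][190:260,225:320],(800,590))[:,:,::-1])
E
python3 fr.py
```

```text
t 5.35 [ 0.6109 -0.1674  0.085 ] mean F [2.81 1.15 0.98] sep [3.4  2.1  3.12 3.08] box x of TCP -79.32
cover front z 54 0.0548
```

>>> carry_out(hand=[0, 0, 0], delta_pos=[[0.5, 0, 0], [1, 0, 0], [1, 0, 0]], yaw=[0, 0, 0])

```text
time_s: 5.6
position: [0.6098, -0.1675, 0.085]
tcp_rot: [0.0, -0.06, 0.998, -0.0]
contact_force: [2.9, 0.6, 2.4]
grip_width: 0.0005
```

```bash
python3 fr.py
```

```text
t 5.8 [ 0.6098 -0.1675  0.0849] mean F [2.94 0.47 2.23] sep [2.92 3.63 2.47 2.89] box x of TCP -78.17
cover front z 63 0.0544
```

>>> carry_out(hand=[0, 0, 0], delta_pos=[[0.5, 0, -0.2], [1, 0, -0.3], [1, 0, -0.3]], yaw=[0, 0, 0])

```text
time_s: 6.05
position: [0.6086, -0.1677, 0.0851]
tcp_rot: [0.0, -0.06, 0.998, 0.0]
contact_force: [3.6, 1.4, 1.3]
grip_width: 0.0003
```

```bash
python3 fr.py
```

```text
t 6.25 [ 0.6086 -0.1676  0.0851] mean F [3.44 0.65 1.92] sep [3.76 2.67 3.92 3.64] box x of TCP -77.04
cover front z 56 0.0551
```

>>> carry_out(hand=[0, 0, 0], delta_pos=[[0.5, 0, -0.2], [1, 0, -0.3], [1, 0, -0.3]], yaw=[0, 0, 0])

```text
time_s: 6.5
position: [0.6075, -0.1677, 0.0853]
tcp_rot: [-0.0, -0.06, 0.998, 0.0]
contact_force: [3.8, 0.6, 1.6]
grip_width: 0.0004
```

```bash
python3 fr.py
```

```text
t 6.7 [ 0.6075 -0.1677  0.0852] mean F [3.84 0.26 1.2 ] sep [3.82 4.31 3.62 3.63] box x of TCP -75.95
cover front z 55 0.0544
```

View pics/sc_now.png

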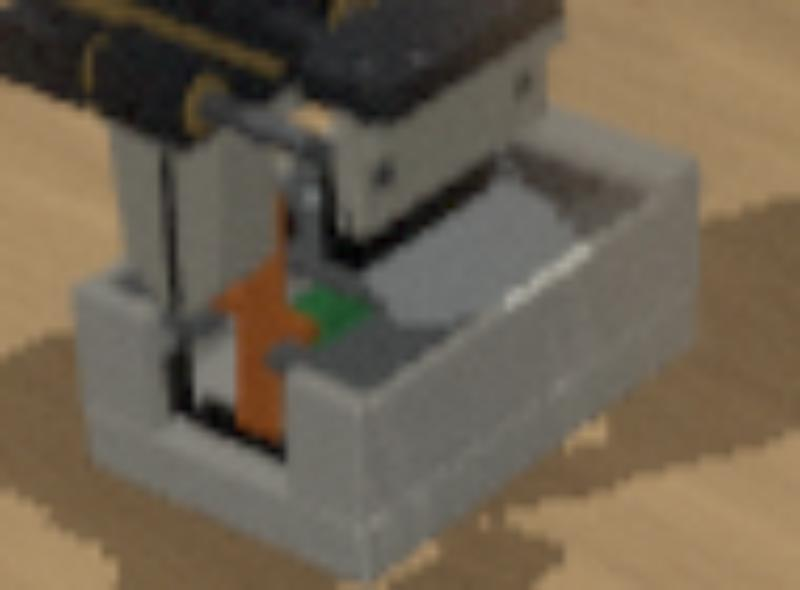

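>>> carry_out(hand=[0, 0, 0], delta_pos=[[0.5, 0, -0.2], [1, 0, -0.3], [1, 0, -0.3]], yaw=[0, 0, 0])

```text
time_s: 6.95
position: [0.6064, -0.1678, 0.0854]
tcp_rot: [-0.0, -0.06, 0.998, 0.0]
contact_force: [3.6, -0.3, -0.7]
grip_width: -0.0001
```

```bash
python3 fr.py
```

```text
t 7.15 [ 0.6065 -0.1678  0.0855] mean F [ 3.31 -0.16 -1.46] sep [3.54 3.45 2.95 3.12] box x of TCP -74.89
cover front z 67 0.0403
```

View pics/sc_now.png

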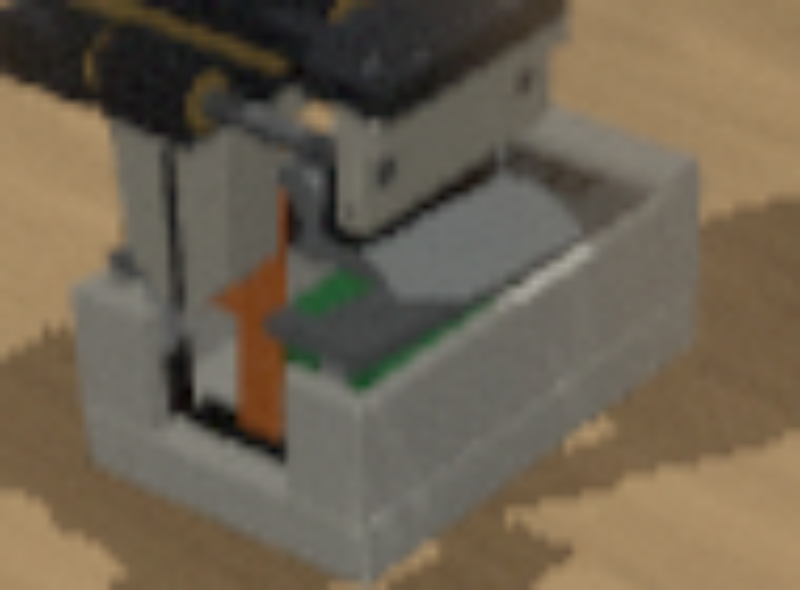

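The cover has sprung up: its front, at about (350,330), now stands over the green cells. I'll back off and rise.

>>> carry_out(hand=[0, 0, 0, 0, 0, 0, 40, 40, 40, 40], delta_pos=[[-3, 0, 0], [-8, 0, 0], [-18, 0, 0], [-24, 0, -20], [-24, 0, -50], [-24, 0, -80], [0, 0, -90], [30, 0, -90], [60, 0, -90], [70, 0, -90]], yaw=[0, 0, 0, 0, 0, 0, 0, 0, 0, 0])

```text
time_s: 7.98
position: [0.5333, -0.1759, 0.1757]
tcp_rot: [-0.002, -0.06, 0.998, 0.001]
contact_force: [0.7, -0.1, 0.4]
grip_width: 0.0225
```

>>> carry_out(hand=[40, 40, 40], delta_pos=[[13, 0, 0], [13, 0, 0], [13, 0, 0]], yaw=[0, 0, 0])

```text
time_s: 8.23
position: [0.5241, -0.1778, 0.1759]
tcp_rot: [-0.0, -0.06, 0.998, 0.0]
contact_force: [-0.4, -0.3, 0.5]
grip_width: 0.0391
```

```bash
python3 - <<'E'
from go import *
c=shot('top','top2'); c2=shot('wrist','wrist4'); s=env.state(); print(s['position'],s['contact_force'],s['grip_width'])
for cc in (c,c2):
    W=cloud(cc); hsv=cv2.cvtColor(cc['img'],cv2.COLOR_RGB2HSV)
    d=W[...,:2]-C; bx=-d@F; by=d@np.array([F[1],-F[0]])
    m=(hsv[...,2]<70)&(W[...,2]>.072)&(W[...,2]<.1)&(bx>-.04)&(bx<.055)&(abs(by)<.025)
    B=np.c_[bx[m],by[m],W[...,2][m]]; print('rib',m.sum(),np.percentile(B,[2,50,98],axis=0).round(4) if m.sum() else 0)
    if m.sum():
        print('slope',np.polyfit(B[:,0],B[:,2],1), cv2.minAreaRect((B[:,:2]*1000).astype(np.float32)))
    for a in range(-60,70,15):
        m=(abs(bx-a/1000)<.006)&(abs(by)>.026)&(abs(by)<.036); print(a,m.sum(),np.nanmedian(W[m][:,2]).round(4) if m.sum() else '')
E
```

```text
[ 0.52487747 -0.17772859  0.1756622 ] [ 0.687354   -0.43342257 -0.21361338] 0.0398898214052841
rib 4 [[0.038  0.0032 0.0796]
 [0.0391 0.0047 0.0884]
 [0.0404 0.0053 0.0904]]
slope [-2.59620851  0.18823494] ((39.191341400146484, 4.230630397796631), (2.5808637142181396, 2.0402400493621826), 4.459868431091309)
-60 24 0.0658
-45 66 0.5141
-30 50 0.5267
-15 94 0.5116
0 107 0.5216
15 102 0.521
30 187 0.5021
45 100 0.5197
60 87 0.5181
rib 1475 [[-0.0183 -0.0067  0.0827]
 [ 0.0114  0.      0.0875]
 [ 0.0384  0.0067  0.0906]]
slope [-0.10265004  0.08851157] ((9.502777099609375, 0.0677647590637207), (59.37049865722656, 13.568652153015137), 0.3832704424858093)
-60 87 0.0657
-45 202 0.0645
-30 223 0.0631
-15 333 0.0619
0 818 0.2535
15 1427 0.1821
30 12293 0.2708
45 4321 0.2495
60 388 0.0614
```

View pics/wrist4.png

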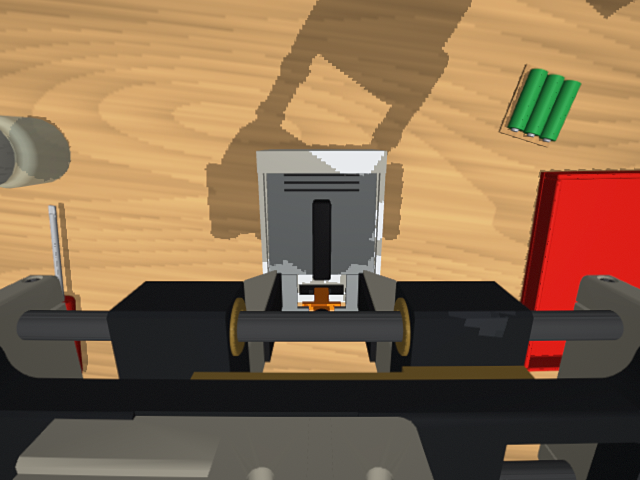

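>>> carry_out(hand=[40, 40, 40, 40, 40, 40, 40], delta_pos=[[1, 0, 30], [1, 0, 60], [1, 0, 80], [1, 0, 94], [1, 0, 99], [1, 0, 100], [1, 0, 100]], yaw=[0, 0, 0, 0, 0, 0, 0])

```text
time_s: 8.92
position: [0.5239, -0.1779, 0.0758]
tcp_rot: [0.0, -0.06, 0.998, 0.0]
contact_force: [0.2, 0.2, -0.2]
grip_width: 0.0396
```

```bash
python3 - <<'E'
from go import *
c2=shot('wrist','wrist5'); c=shot('scene','scene5'); s=env.state(); print(s['position'],s['contact_force'],s['grip_width'],-(s['position'][:2]-C)@F)
cv2.imwrite('pics/s5.png',cv2.resize(c['img'][170:270,215:335],(800,600))[:,:,::-1])
E
```

```text
[ 0.52412996 -0.17815841  0.07668147] [-0.14822182  1.46760161 -0.16512378] 0.039858513274425036 0.008119001727255047
```

View pics/s5.png

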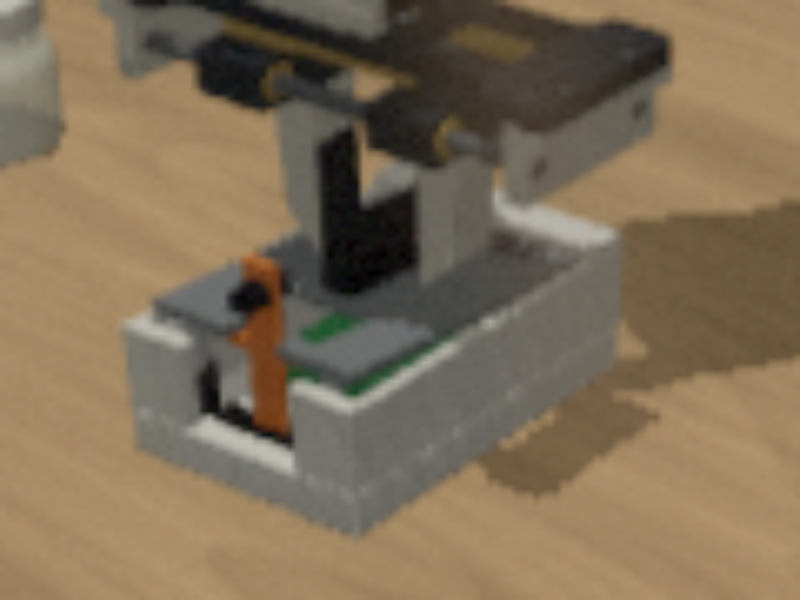

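View pics/wrist5.png

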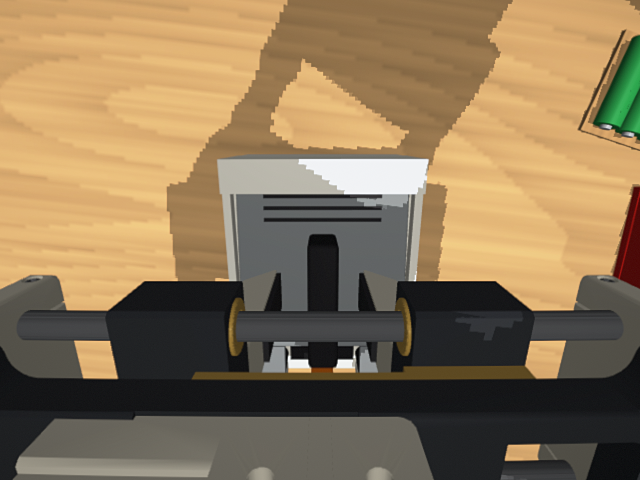

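The scene crop shows the front of the cover raised and the fingers either side of the black rib, which is centred at about (322,300) in the wrist view. Now I'll close on it.

>>> carry_out(hand=[20, 10, 8, 8, 8, 8], delta_pos=[[0, 0, 0], [0, 0, 0], [0, 0, 0], [0, 0, 0], [0, 0, 0], [0, 0, 0]], yaw=[0, 0, 0, 0, 0, 0], force=20)

```text
time_s: 9.52
position: [0.5233, -0.178, 0.0759]
tcp_rot: [0.0, -0.06, 0.998, -0.0]
contact_force: [-0.6, 0.1, 2.7]
grip_width: 0.0139
```

>>> carry_out(hand=[8, 8, 8, 8], delta_pos=[[-1.5, 0, -0.2], [-3, 0, -0.3], [-4, 0, -0.4], [-4, 0, -0.4]], yaw=[0, 0, 0, 0])

```text
time_s: 9.85
position: [0.5274, -0.1774, 0.076]
tcp_rot: [0.0, -0.06, 0.998, 0.0]
contact_force: [-0.7, 0.0, 0.4]
grip_width: 0.0138
```

>>> carry_out(hand=[8, 8, 8, 8, 8, 8], delta_pos=[[-1.5, 0, -0.2], [-3, 0, -0.3], [-5, 0, -0.4], [-7, 0, -0.6], [-8, 0, -0.6], [-8, 0, -0.6]], yaw=[0, 0, 0, 0, 0, 0])

```text
time_s: 10.35
position: [0.5356, -0.1764, 0.0767]
tcp_rot: [0.0, -0.06, 0.998, -0.0]
contact_force: [1.4, 0.6, 0.6]
grip_width: 0.0139
```

```bash
python3 - <<'E'
from go import *
c2=shot('wrist','wrist6'); c=shot('scene','scene6'); s=env.state(); print(s['position'],s['contact_force'],s['grip_width'],-(s['position'][:2]-C)@F)
cv2.imwrite('pics/s6.png',cv2.resize(c['img'][170:270,215:335],(800,600))[:,:,::-1])
E
```

```text
[ 0.53553931 -0.17646408  0.07672588] [ 1.11898334 -0.53044324  0.65477931] 0.014116059919511278 -0.003410989719978289
```

View pics/s6.png

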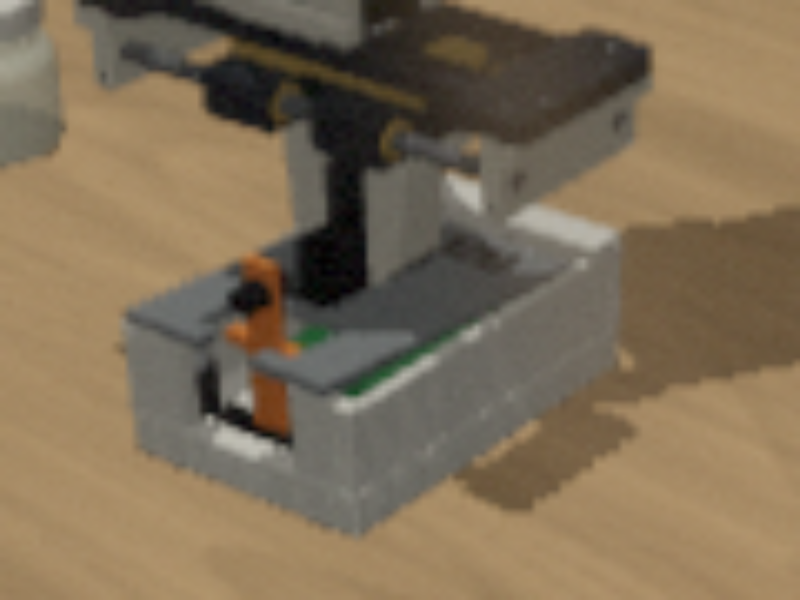

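View pics/wrist6.png

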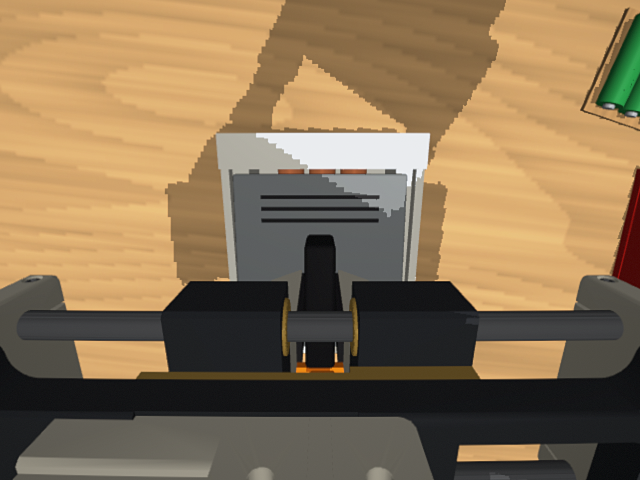

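The wrist view shows the rear edge clear of the lip, with the copper cell ends visible in the gap at row 170. Lifting slowly.

>>> carry_out(hand=[8, 8, 8, 8, 8, 8], delta_pos=[[0, 0, -1], [0, 0, -2], [0, 0, -4], [0, 0, -6], [0, 0, -8], [0, 0, -8]], yaw=[0, 0, 0, 0, 0, 0])

```text
time_s: 10.95
position: [0.5354, -0.1766, 0.0852]
tcp_rot: [0.0, -0.06, 0.998, -0.0]
contact_force: [0.3, -0.0, -0.8]
grip_width: 0.014
```

```bash
python3 - <<'E'
from go import *
c2=shot('wrist','wrist7'); c=shot('scene','scene7'); s=env.state(); print(s['position'],s['contact_force'],s['grip_width'],-(s['position'][:2]-C)@F)
cv2.imwrite('pics/s7.png',cv2.resize(c['img'][170:270,215:335],(800,600))[:,:,::-1])
E
```

```text
[ 0.53521141 -0.17648529  0.08479408] [ 0.02683689  0.10002747 -1.24858652] 0.014066132467277 -0.003082897668967433
```

View pics/s7.png

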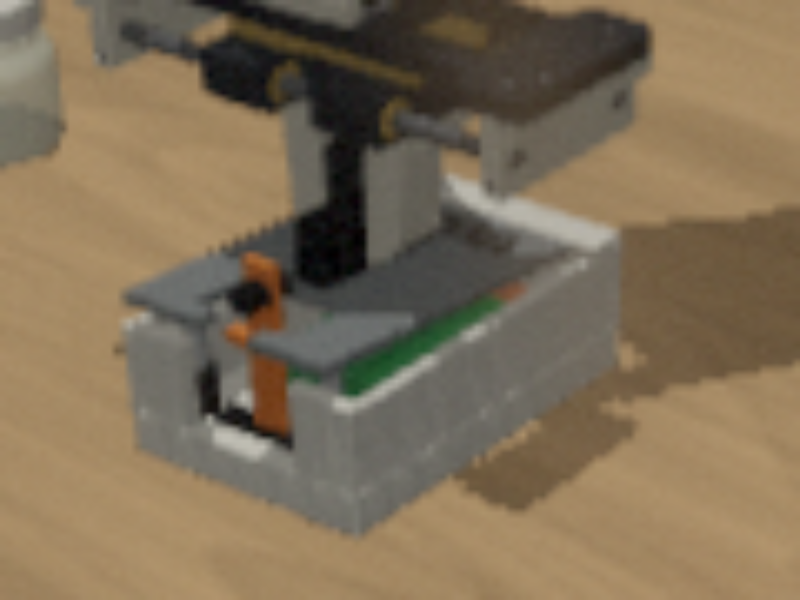

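>>> carry_out(hand=[8, 8, 8, 8, 8, 8, 8, 8], delta_pos=[[0, 0, -8], [0, 0, -20], [0, 0, -35], [0, 0, -55], [0, 0, -75], [0, 0, -90], [0, 0, -90], [0, 0, -90]], yaw=[0, 0, 0, 0, 0, 0, 0, 0])

```text
time_s: 11.72
position: [0.5354, -0.1765, 0.1754]
tcp_rot: [0.001, -0.06, 0.998, -0.0]
contact_force: [0.1, -0.1, -1.4]
grip_width: 0.0139
```

```bash
python3 - <<'E'
from go import *
c=shot('scene','scene8'); T=np.array([.5434,.1237])-F*.0057
to(np.r_[T,.175],TH+np.pi/2)
cv2.imwrite('pics/s8.png',cv2.resize(c['img'][130:280,195:395],(800,600))[:,:,::-1])
W=cloud(dict(np.load('/tmp/wrist1.npz'))); h=cv2.cvtColor(np.load('/tmp/wrist1.npz')['img'],cv2.COLOR_RGB2HSV)
E
```

```text
t 11.7667 pos [ 0.5348 -0.1763  0.1743] delta mm [-38.8 296.8  -0.6] yaw 0.0006 F [-0.12 -0.35 -1.47] w 0.013537151168953671
```

View pics/s8.png

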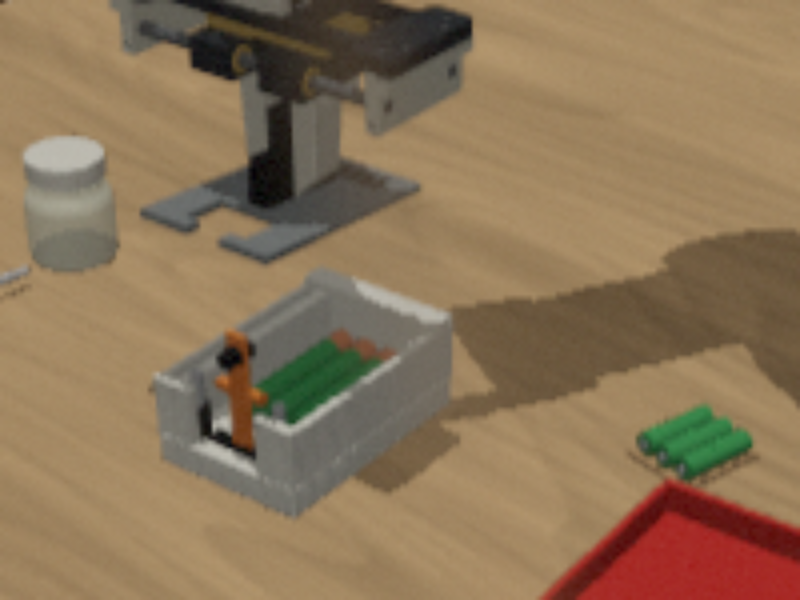

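The crop shows the cover lifted clear at about (280,205) and the tab intact. Moving over to the tray.

>>> carry_out(hand=[8, 8, 8, 8, 8, 8, 8, 8, 8, 8], delta_pos=[[-1, 8, 0], [-3, 24, 0], [-6, 48, 0], [-10, 76, 0], [-14, 104, 0], [-18, 132, 0], [-22, 160, 0], [-25, 188, 0], [-29, 216, 0], [-32, 240, 0]], yaw=[0, 0, 0, 0, 0, 0, 0, 0, 0, 0])

```text
time_s: 12.6
position: [0.537, 0.068, 0.1734]
tcp_rot: [-0.001, -0.06, 0.998, 0.0]
contact_force: [0.7, -0.4, -1.5]
grip_width: 0.0142
```

>>> carry_out(hand=[8, 8, 8, 8, 8, 8], delta_pos=[[-3, 24, 0], [-5, 42, 0], [-7, 54, 0], [-7, 57, 0], [-7, 57, 0], [-7, 57, 0]], yaw=[0, 0, 0, 0, 0, 0])

```text
time_s: 13.1
position: [0.5381, 0.1225, 0.1742]
tcp_rot: [-0.0, -0.06, 0.998, -0.0]
contact_force: [-0.3, -0.0, -1.2]
grip_width: 0.0141
```

```bash
python3 - <<'E'
from go import *
c=shot('scene','scene9'); T=np.array([.5434,.1237])-F*.0057
to(np.r_[T,.034],TH+np.pi/2)
cv2.imwrite('pics/s9.png',cv2.resize(c['img'][180:360,270:510],(800,600))[:,:,::-1])
W=cloud(c); hsv=cv2.cvtColor(c['img'],cv2.COLOR_RGB2HSV)
m=((hsv[...,0]<8)|(hsv[...,0]>172))&(hsv[...,1]>150); m[:240]=0;m[345:]=0;m[:,:300]=0;m[:,435:]=0
P=W[m]; P=P[(P[:,2]<.03)]; print(cv2.minAreaRect((P[:,:2]*1000).astype(np.float32)))
d=W-env.state()['position']; B=np.c_[(-d[...,:2]@F).ravel(),(d[...,:2]@np.array([F[1],-F[0]])).ravel(),d[...,2].ravel()]
k=(abs(B[:,1])<.05)&(abs(B[:,1])>.024)&(abs(B[:,0])<.09)&(B[:,2]<-.005)&(B[:,2]>-.05); b=B[k]; print('cover rel TCP',len(b),np.percentile(b,[1,99],axis=0).round(4)); 
from numpy.linalg import lstsq
print('plane',lstsq(np.c_[b[:,:2],np.ones(len(b))],b[:,2],rcond=None)[0].round(4))
E
```

```text
t 13.15 pos [0.5382 0.1222 0.1744] delta mm [  0.3   0.9 140.4] yaw -0.0001 F [-0.67 -0.11 -0.73] w 0.013821893926211668
((531.135986328125, 121.96424865722656), (245.38409423828125, 160.28602600097656), 8.199771881103516)
cover rel TCP 743 [[-0.0755 -0.0447 -0.0228]
 [ 0.0561  0.0432 -0.0093]]
plane [-0.0795  0.0065 -0.0166]
```

View pics/s9.png

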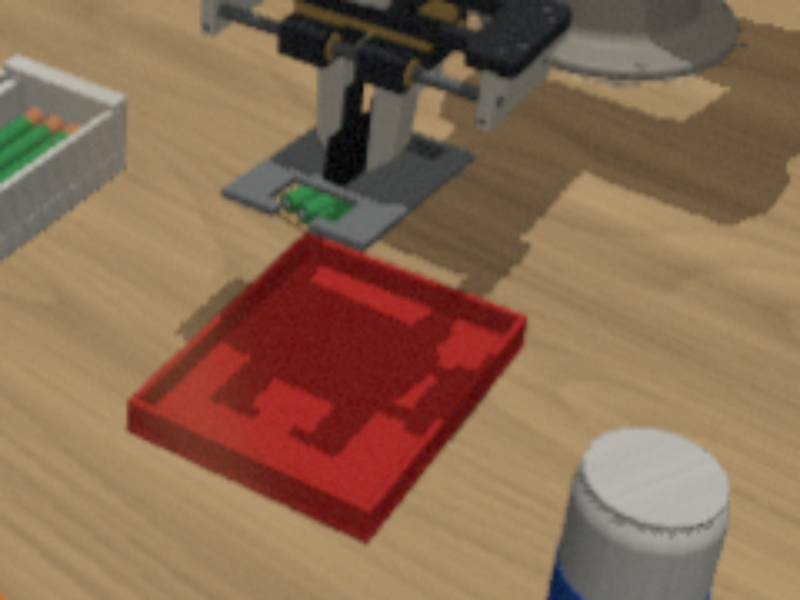

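>>> carry_out(hand=[8, 8, 8, 8, 8, 8, 8, 8], delta_pos=[[0, 0, 20], [0, 0, 50], [0, 0, 80], [0, 0, 105], [0, 0, 122], [0, 0, 132], [0, 0, 136], [0, 0, 136]], yaw=[0, 0, 0, 0, 0, 0, 0, 0])

```text
time_s: 13.82
position: [0.5382, 0.1224, 0.0383]
tcp_rot: [-0.0, -0.06, 0.998, -0.0]
contact_force: [0.1, -0.7, -0.7]
grip_width: 0.0138
```

>>> carry_out(hand=[8, 8, 8, 8, 8], delta_pos=[[0, 0, 1], [0, 0, 2], [0, 0, 3], [0, 0, 4], [0, 0, 4]], yaw=[0, 0, 0, 0, 0])

```text
time_s: 14.23
position: [0.5384, 0.1231, 0.035]
tcp_rot: [0.0, -0.06, 0.998, 0.0]
contact_force: [-0.5, 0.1, -0.8]
grip_width: 0.0141
```

>>> carry_out(hand=[8, 8, 8, 8, 8], delta_pos=[[0, 0, 1], [0, 0, 2], [0, 0, 3], [0, 0, 3], [0, 0, 3]], yaw=[0, 0, 0, 0, 0])

```text
time_s: 14.65
position: [0.5382, 0.1231, 0.0316]
tcp_rot: [-0.0, -0.06, 0.998, 0.0]
contact_force: [0.5, 0.2, -1.1]
grip_width: 0.0137
```

>>> carry_out(hand=[8, 8, 8, 8], delta_pos=[[0, 0, 1], [0, 0, 1], [0, 0, 1], [0, 0, 1]], yaw=[0, 0, 0, 0])

```text
time_s: 14.98
position: [0.5384, 0.1231, 0.0309]
tcp_rot: [0.0, -0.06, 0.998, 0.0]
contact_force: [0.9, 1.1, 0.9]
grip_width: 0.0136
```

>>> carry_out(hand=[8, 8, 8, 8, 8, 8, 8, 8], delta_pos=[[0, 0, 0], [0, 0, 0.5], [0, 0, 1], [0, 0, 1.5], [0, 0, 2], [0, 0, 2.5], [0, 0, 3], [0, 0, 3]], yaw=[0, 0, 0, 0, 0, 0, 0, 0], force=4)

```text
time_s: 15.65
position: [0.5382, 0.1231, 0.0275]
tcp_rot: [-0.0, -0.06, 0.998, 0.0]
contact_force: [0.6, -0.4, -0.9]
grip_width: 0.0141
```

>>> carry_out(hand=[8, 8, 8, 8, 8, 8], delta_pos=[[0, 0, 0.5], [0, 0, 1], [0, 0, 1.5], [0, 0, 1.5], [0, 0, 1.5], [0, 0, 1.5]], yaw=[0, 0, 0, 0, 0, 0])

```text
time_s: 16.15
position: [0.5381, 0.1231, 0.0261]
tcp_rot: [-0.0, -0.06, 0.998, 0.0]
contact_force: [0.1, 0.1, 0.1]
grip_width: 0.0144
```

```bash
cat > cov.py <<'E'
from go import *
import sys
c=shot('scene',sys.argv[1]); s=env.state(); print(s['time_s'],s['position'],s['contact_force'],s['grip_width'])
cv2.imwrite('pics/%sc.png'%sys.argv[1],cv2.resize(c['img'][210:350,290:450],(800,600))[:,:,::-1])
W=cloud(c); d=W-np.array([.5382,.1231,0]); B=np.c_[(-d[...,:2]@F).ravel(),(d[...,:2]@np.array([F[1],-F[0]])).ravel(),d[...,2].ravel()]
sat=cv2.cvtColor(c['img'],cv2.COLOR_RGB2HSV)[...,1].ravel()
k=(abs(B[:,1])<.05)&(abs(B[:,1])>.024)&(abs(B[:,0])<.09)&(B[:,2]<.03)&(sat<80); b=B[k]
print(len(b),np.percentile(b,[1,50,99],axis=0).round(4),np.linalg.lstsq(np.c_[b[:,:2],np.ones(len(b))],b[:,2],rcond=None)[0].round(4))
E
python3 cov.py s10
```

```text
16.2 [0.53809871 0.12304894 0.0260794 ] [-0.25783701 -0.53545578 -1.32780483] 0.013818685082823835
727 [[-0.0743 -0.0448  0.0054]
 [-0.0225 -0.0292  0.009 ]
 [ 0.0558  0.0419  0.0124]] [0.0013 0.0187 0.0092]
```

View pics/s10c.png

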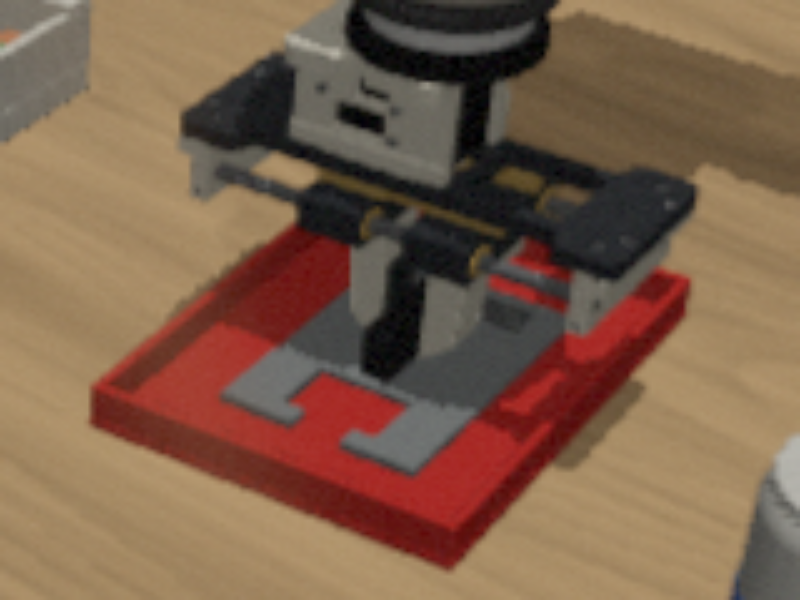

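The cover lies flat on the tray floor, with a fitted slope of about 0.001 and its top about 9 mm up. Releasing and rising.

>>> carry_out(hand=[20, 34, 34, 34, 34, 34, 34, 34, 34, 34], delta_pos=[[0, 0, 0], [0, 0, 0], [0, 0, 0], [0, 0, -3], [0, 0, -12], [0, 0, -30], [0, 0, -60], [0, 0, -95], [0, 0, -130], [0, 0, -150]], yaw=[0, 0, 0, 0, 0, 0, 0, 0, 0, 0])

```text
time_s: 17.03
position: [0.5395, 0.1232, 0.1811]
tcp_rot: [0.003, -0.06, 0.998, 0.0]
contact_force: [1.2, 0.5, -0.9]
grip_width: 0.0338
```

>>> carry_out(hand=[34, 34, 34, 34, 34], delta_pos=[[30, 0, -20], [60, 0, -40], [90, 0, -40], [90, 0, -40], [90, 0, -40]], yaw=[0, 0, 0, 0, 0])

```text
time_s: 17.45
position: [0.4482, 0.1123, 0.2175]
tcp_rot: [0.001, -0.06, 0.998, 0.0]
contact_force: [0.8, -0.0, -0.5]
grip_width: 0.0341
```

```bash
python3 cov.py s11; python3 -c "
from h import *
shot('top','topF'); shot('scene','sceneF'); print(env.state()['position'],env.state()['contact_force'])"
```

```text
17.5 [0.4492844  0.11229767 0.21720026] [ 0.64697616  0.08797453 -0.42356495] 0.03389965068841299
857 [[-0.0746 -0.0447  0.0051]
 [-0.013  -0.0265  0.0089]
 [ 0.0576  0.0421  0.012 ]] [0.0021 0.0215 0.009 ]
[0.44988062 0.11230371 0.21641185] [ 0.39809834 -0.56420298 -0.44964269]
```

View pics/sceneF.png

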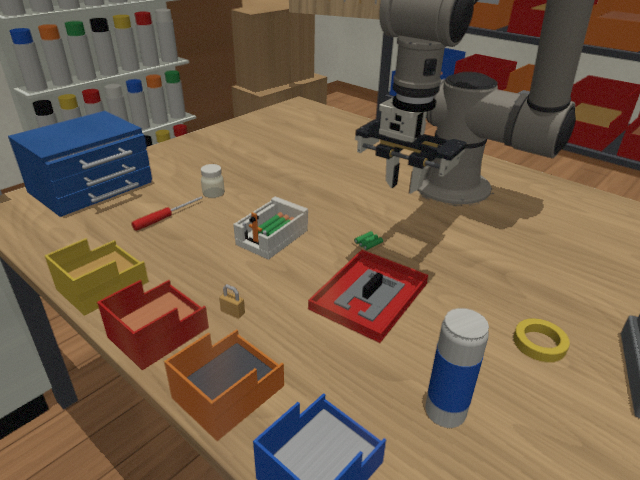

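View pics/topF.png

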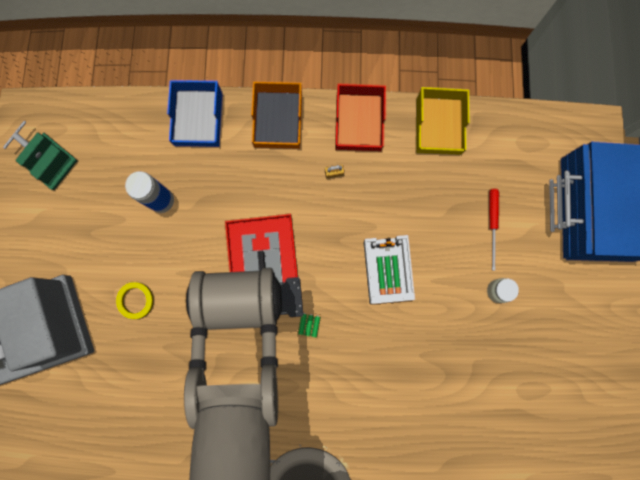

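The scene view shows the cover lying rib up in the tray at (371,293), the box open with its tab still standing at (255,225), and the other items where they started. Handing in.

```bash
python3 -c "
from station import env
print(env.job_done())"
```

```text
the job is handed in; nothing more can be done
None
```

The box is open and the grey cover is lying flat, rib up, on the tray floor. I handed the job in at about 17.6 s of the 64 s allowed.

- **Tab:** I felt for the stud and pressed it inward in 1 to 2 mm steps. The cover sprang up roughly 6 to 7 mm after touch. The highest inward force reading was about 4.3 N, against the 9 N at which the tab breaks.
- **Cover:** I gripped the rib at 20 N, drew the cover about 12 mm towards the tab and lifted it with under 2 N of resistance. Over the tray I lowered it until the rear edge touched, cut the grip to 4 N so it could settle flat, then let go.
- **Last checks:**
  - The fitted slope of the cover was about 0.002 along its length and about 0.02 across. The 0.02 came from a far-off camera view and is within its noise.
  - The top of the plate was about 9 mm up, where 10 mm was expected.
  - The cover is well inside the tray walls.
  - The tab is still standing and looks intact.
  - The other items look unmoved, and the gripper is clear of everything.
- **Disagreement:** The top and wrist cameras differed by about 2 mm on the box's position, so I used the mean.

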